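Level the rocking worktop shelf

ROBOT

A 6-joint arm with a two-finger parallel gripper is mounted at the origin on a cart in front of the work surface, level with it; the furniture and walls round the work are solid. World frame = base frame: x ahead of the robot, y to its left, z up, the work surface at z = 0. Lengths are in m, angles in rad, forces in N, time in s.
With the tool pointing down it reaches from about 0.25 to 0.775 m from the base axis. Payload 8.9 kg.
Tool frame: the origin (TCP) lies between the finger pads; the fingertips stand 19 mm ahead of it and the grasp point (between the pads) is the TCP (arm.finger_overhang is the distance from the TCP to the fingertips, in m); z points along the fingers, y is the line along which they close (so a half turn about z gives the same grasp; the last joint's range is limited). The gripper opens to 85 mm and grips with 20 to 120 N. Pads are 22 mm wide; open, the fingers measure 114 mm over their backs; the gripper's body (76 mm by 85 mm) begins 54 mm behind the grasp point. The pads swing forward as they close: fully open they stand 13 mm farther back than shut.
Start: joints at [1.021, 0.291, -0.153, 1.127, 0, 1.431], TCP at [0.21, 0.481, 0.25] pointing down, gripper open.
Joint ranges: [-2.52, 2.52], [-0.91, 1.74], [-1.3, 1.37], [-1.96, 2.02], [-1.52, 1.47], [-3.14, 3.14]. Speed limits (rad/s): [2.22, 2.22, 2.79, 3.14, 3.14, 3.14].

INTERFACE

Orientations are given as a unit quaternion [x, y, z, w].
In Python, from bench import arm, vision, probe_bus gives the robot as it stands (arm), with the cameras (vision) and the readings (probe_bus).
- The arm moves only by the shell command python3 steer.py 'ROWS' [FORCE]. ROWS is a JSON object with one list for each field, all of the same length, 1 to 5, a row being the entries at one place: finger_gap (the opening from 0.0 (shut) to 1.0 (fully open)), sx, sy, sz (the shift in fractions of the full range, 1 being 500 mm), wx, wy, wz (a rotation vector in parts of the range, where 1.0 means 90 degrees); each row is the pose to reach, as a shift and turn from the pose commanded when the command began, along the tool's axes at that moment; what a row does not reach only later rows make up. A row lasts 1/8 s, in which the tool goes at most 0.0625 m and 0.188 rad, less where a joint would pass 70% of its speed; a pose out of reach is approached as far as the arm can. The fingers move at their own pace and stop on an object; FORCE is the grip in N (left out, the last holds). Time passes only in rows, so rows that do not move let the fingers close. It prints the time, the measured TCP pose, the force, the opening and the grip force at its end. A shift or turn number past 1, either way, is cut back to 1. Input that does not fit is refused with a message, and nothing moves.
- probe_bus.state(): the state, without advancing time (a new reading comes with each control period).
- vision.get_image(name): name is "side" or "top"; returns the picture (384x512x3 uint8, blue, green, red); there is no depth.
- vision.camera_params(name): a dict with "intrinsics" (3x3 intrinsics, pixels), "R" (3x3) and "t" (3): a world point X has camera coordinates R X + t. Camera axes: x right, y down, z forward; pixel columns grow to the right and rows downward; lengths in m; the calibration is good to about 2 mm. A picture is of the moment at which its call begins. camera_params takes no time and is no camera call.
- arm.sign_off(): hands the job in; it is judged then, once.
The state is a dict: "time_s": time; "joints": joint angles; "joint_vel": joint speeds; "joint_torque": joint torques, N m; "tcp_pos": TCP position; "tool_rot": TCP orientation; "contact_force": force on the tool from outside, world axes, zero at the start; "moment": the same for the moment, N m; "width": opening from 0.0 (shut) to 1.0 (fully open); "grip_force": force on a finger pad.
Only numpy, scipy, OpenCV 4.12 (cv2) and the standard library are available. Lean on these libraries where they do the work, as an engineer would, in place of code of your own. Each camera call takes 0.05 s, during which the arm holds its last target. There are 200 camera calls.

TASK

The small worktop shelf rocks on its front right corner because the screw foot there is too short. Lay the spirit level flat and lengthwise along the front of the shelf and let go of it; then take hold of the round knob over that foot, press the corner down firmly (about 15 N) so that the foot bears on the worktop, and turn the knob until the level's bubble rests between its two lines under that pressure. Finish like that: still gripping the knob and pressing down, bubble between the lines, the level lying untouched where you laid it and the things on and around the shelf left standing.

Things in the scene. Friction and masses are not known exactly. Their poses are not given: they have to be found in the camera images.
- stand: small shelf: board 215 x 355 mm (its x, y), top 75 mm above the origin; 1.4 kg, loose. Origin on the worktop under the board's centre, x to the back, y left. Feet at x +-80, y +-150 mm. It stands on three; the front right foot hangs 1.6 to 3.5 mm clear until about 5 N tips that corner down. A jar and a cup stand on the back half; the front, x -105 to 0 mm, is free but for the knob
- foot: levelling foot below the knob, under the front right corner: black rubber pad 30 mm wide on a threaded spindle. Origin at the centre of its underside, z up
- knob: black hand knob on the shelf's front right corner: round crown 34 mm wide, 30 mm tall, on a 56 mm skirt. Origin on the axis at mid crown, 30 mm above the board, z up; the skirt's top, on which fingertips can push, is 14.5 mm below it. Clockwise from above screws the foot down 1.6 mm/rad; 1.0 to 2.2 rad are needed. Stiff (0.1 N m), stays put, does not rise on the shelf
- spirit_level: aluminium pocket spirit level, 160 x 22 x 36 mm (length, width, height), 0.2 kg, lying on its base on the worktop right of the shelf. Origin at the centre of its underside, x along its length, z up. A vial lies along x in the middle of its top, with two black lines 21 mm apart and a pale bubble 13 mm long
- bubble (a joint): place of the bubble's middle from the vial's centre (m), positive to the level's +x end, at most 0.018. It goes to the higher end, 1.5 mm per mrad, settling in 1 s. With the level along the front and the corner pressed it moves about 8 mm per rad of the knob: off to the left, away from the knob, while the foot is short; back as the knob turns clockwise
- jam_jar: a glass jam jar with a pale lid, 72 mm in diameter, 102 mm tall, on the back left corner of the shelf. Origin at the centre of its underside
- espresso_cup: a small cream cup with a handle, 59 x 83 x 55 mm, on the back half of the shelf near the middle. Origin at the centre of its underside
- sardine_tin: a flat oblong tin, 63 x 105 x 24 mm, on the worktop to the right of the shelf and behind the level. Origin at the centre of its underside
- tin_tuna: a low round tin, 87 mm in diameter, 40 mm tall, on the worktop far to the right. Origin at the centre of its underside

How it is judged:
By the outcome, as a careful person would: the job done as asked, in the order asked, and still so for the second after the job is handed in, while the arm keeps its last pose, push and grip.
It also fails if it takes over 54 s, if anything falls off the work surface, if the arm or the gripper's body presses on something with over 40 N, if the wrist force passes 120 N, or if a joint passes its speed limit or range.

## Working session

There is one attempt and no reset: what is moved stays moved. The work goes in short steps, Python scripts to look and compute and a shell command to move; the robot and the scene stay as the last step left them, time stands still between calls to the robot, and variables do not carry over. Pictures are saved under pics/ and viewed, at most 10 in all, crops included, and the job is handed in when it is done.

```bash
ls; mkdir -p pics
python3 - <<'E'
from bench import arm, vision, probe_bus
import cv2,numpy as np
for n in("side","top"):
    cv2.imwrite(f"pics/{n}0.png",cv2.resize(vision.get_image(n),None,fx=1.5,fy=1.5,interpolation=cv2.INTER_CUBIC))
    p=vision.camera_params(n);print(n,p["intrinsics"],p["R"],p["t"],-np.array(p["R"]).T@p["t"])
s=probe_bus.state();print(s["time_s"],s["tcp_pos"],s["tool_rot"],s["contact_force"],arm.finger_overhang)
E
```

```text
bench.py
pics
steer.py
side [[473.56541812   0.         255.89506739]
 [  0.         473.56541812 197.8863543 ]
 [  0.           0.           1.        ]] [[ 0.01225593 -0.99988817 -0.00857015]
 [-0.8927454  -0.00708131 -0.45050584]
 [ 0.45039477  0.01317233 -0.89273234]] [-0.13482647  0.56905349  1.05254287] [ 0.0356125  -0.14464619  1.19484551]
top [[427.26137734   0.         258.48058792]
 [  0.         427.26137734 192.04224139]
 [  0.           0.           1.        ]] [[-0.01142913 -0.99988803  0.00965959]
 [-0.99728201  0.01069509 -0.07289858]
 [ 0.07278711 -0.01046651 -0.99729258]] [-0.11381517  0.61008232  1.16807944] [ 0.52210219 -0.1081016   1.2104905 ]
0.1 [0.20947326 0.48100711 0.24980253] [ 2.03970017e-01  9.78976970e-01 -5.34505555e-04 -1.94791223e-04] [ 0.66326268 -0.41384668 -0.399797  ] 0.019
```

View pics/top0.png

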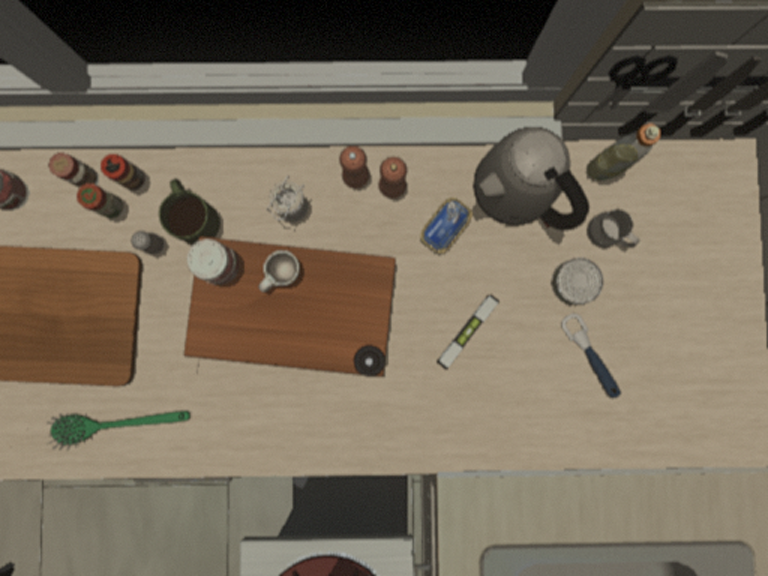

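View pics/side0.png

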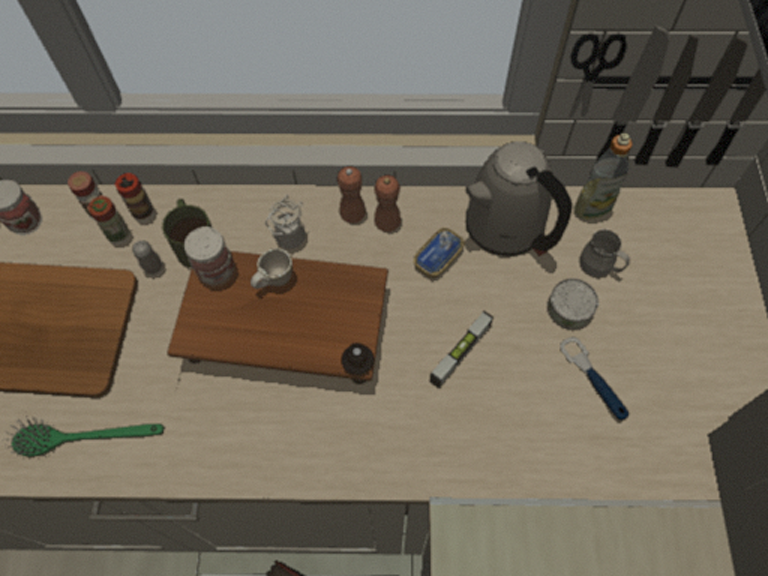

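Top view: the level's ends are near (491,297) and (445,364), the knob near (370,360), and the shelf corners near (205,238), (396,257), (385,376), (185,356). Next, an enlarged crop.

```bash
cat > h.py <<'E'
from bench import arm, vision, probe_bus
import cv2,numpy as np
from scipy.spatial.transform import Rotation as R
def ray(n,u,v,z):
    p=vision.camera_params(n);K,Rm,t=[np.array(p[k]) for k in("intrinsics","R","t")]
    c=-Rm.T@t;d=Rm.T@np.linalg.inv(K)@[u,v,1];return c+d*(z-c[2])/d[2]
def crop(n,f,x0,y0,x1,y1,s):
    im=vision.get_image(n)[y0:y1,x0:x1];cv2.imwrite(f,cv2.resize(im,None,fx=s,fy=s,interpolation=cv2.INTER_CUBIC))
def go(pos,rot):  # target -> tool shift & rotvec from measured pose
    s=probe_bus.state();r=R.from_quat(s["tool_rot"])
    return r.inv().apply(np.array(pos)-s["tcp_pos"]),(r.inv()*rot).as_rotvec()
E
python3 - <<'E'
from h import *
crop("top","pics/t1.png",110,150,340,260,3.4)
E
```

```text
(no output)
```

View pics/t1.png

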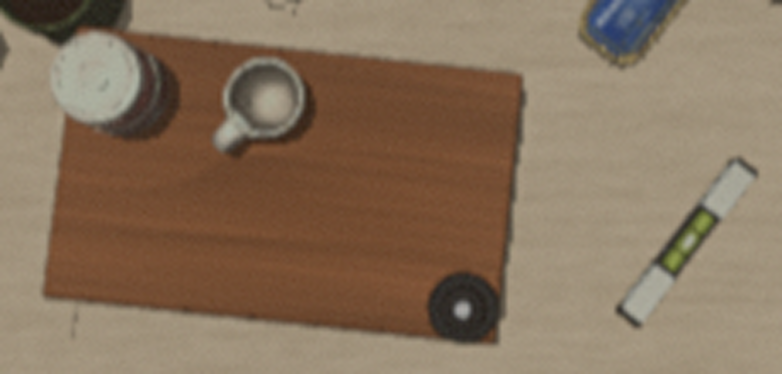

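Crop: level ends are at (742,165) and (629,316). Board corners are FL (44,296), FR (497,342), BR (521,73), and the knob's bright centre is (462,309).

Run:
```python
from h import *
f=lambda u,v,z:ray("top",110+u/3.4,150+v/3.4,z)
a,b=f(742,165,.036),f(629,316,.036);print("level",a,b,np.linalg.norm(a-b),(a+b)/2,np.arctan2(*(a-b)[[1,0]]))
FL,FR,BR=f(44,296,.075),f(497,342,.075),f(521,73,.075)
print(FL,FR,BR,np.linalg.norm(FL-FR),np.linalg.norm(FR-BR))
e=(FL-FR);print("front dir",np.arctan2(e[1],e[0])); e2=BR-FR;print(np.arctan2(e2[1],e2[0]))
k=f(462,309,.12);print("knob",k,"side",ray("side",357/1.5,353/1.5,.12), "level side",(ray("side",487/1.5,317/1.5,.036)+ray("side",436/1.5,379/1.5,.036))/2)
c=(FL+BR)/2;print("c",c)
```

```text
level [ 0.5878233  -0.31257933  0.036     ] [ 0.46719067 -0.21870453  0.036     ] 0.15285519252706015 [ 0.52750698 -0.26564193  0.036     ] -0.6612983983398906
[0.48981667 0.23867549 0.075     ] [ 0.45017967 -0.11216958  0.075     ] [ 0.66000169 -0.13336542  0.075     ] 0.3530769749965838 0.21088988189425048
front dir 1.4582975532181324
-0.10067668773492257
knob [ 0.47779042 -0.0861611   0.12      ] side [ 0.4749615  -0.08627748  0.12      ] level side [ 0.52163541 -0.26656511  0.036     ]
c [0.57490918 0.05265503 0.075     ]
```

Careful with the scale: shifts go in shares of 500 mm and turns go in shares of 90 degrees. That gives: -0.21 m / 0.5 = -0.42, -0.199 m / 0.5 = -0.398.

```bash
python3 steer.py '{"finger_gap":[1, 1, 1, 1, 1], "sx":[-0.1, -0.18, -0.26, -0.34, -0.42], "sy":[-0.094, -0.17, -0.246, -0.322, -0.398], "sz":[0, 0, 0, 0, 0], "wx":[0, 0, 0, 0, 0], "wy":[0, 0, 0, 0, 0], "wz":[0, 0, 0, 0, 0]}' 30
python3 steer.py '{"finger_gap":[1, 1, 1, 1, 1], "sx":[-0.08, -0.16, -0.24, -0.32, -0.4], "sy":[-0.076, -0.152, -0.228, -0.304, -0.38], "sz":[0, 0, 0, 0, 0], "wx":[0, 0, 0, 0, 0], "wy":[0, 0, 0, 0, 0], "wz":[0, 0, 0, 0, 0]}'
python3 - <<'E'
from h import *
def dn(yaw): # tool down, tool y at yaw
    y=np.array([np.cos(yaw),np.sin(yaw),0]);z=np.array([0,0,-1.]);return R.from_matrix(np.c_[np.cross(y,z),y,z])
d,r=go([.526,-.266,.13],dn(.910));print(d.round(4),r.round(3),probe_bus.state()["tcp_pos"],probe_bus.state()["joints"])
E
cat >> h.py <<'E'
def dn(yaw):
    y=np.array([np.cos(yaw),np.sin(yaw),0]);z=np.array([0,0,-1.]);return R.from_matrix(np.c_[np.cross(y,z),y,z])
E
```

```text
time_s: 0.78
tcp_pos: [0.323, 0.2134, 0.2503]
tool_rot: [0.204, 0.979, 0.0, 0.0]
contact_force: [1.4, 0.6, 0.2]
width: 1.001
grip_force: 0.0
time_s: 1.4
tcp_pos: [0.4306, -0.0409, 0.2503]
tool_rot: [0.204, 0.979, 0.0, 0.0]
contact_force: [0.3, 0.6, -0.1]
width: 1.004
grip_force: 0.0
[-0.1774 -0.1682  0.1203] [0.   0.   0.25] [ 0.4305992  -0.04092415  0.25033156] [-2.64230922e-01  1.14550283e-01 -3.78134024e-01  1.07780570e+00
  1.78573378e-04  1.46899717e-01]
```

Scaled: -0.177 m / 0.5 = -0.354, 0.04 m / 0.5 = 0.08, 0.25 rad / 1.5708 = 0.1592.

```bash
python3 steer.py '{"finger_gap":[1, 1, 1, 1, 1], "sx":[-0.07, -0.14, -0.21, -0.28, -0.354], "sy":[-0.068, -0.136, -0.2, -0.27, -0.336], "sz":[0.04, 0.08, 0.14, 0.2, 0.24], "wx":[0, 0, 0, 0, 0], "wy":[0, 0, 0, 0, 0], "wz":[0.0318, 0.0637, 0.0955, 0.1273, 0.1592]}'
python3 steer.py '{"finger_gap":[1], "sx":[0], "sy":[0], "sz":[0], "wx":[0], "wy":[0], "wz":[0]}'
python3 - <<'E'
from h import *
crop("top","pics/t2.png",250,160,350,260,6)
d,r=go([.526,-.266,.03],dn(.910));print(d.round(4),r.round(3),probe_bus.state()["tcp_pos"])
E
```

```text
time_s: 2.02
tcp_pos: [0.5251, -0.265, 0.1285]
tool_rot: [0.325, 0.946, 0.0, -0.001]
contact_force: [0.8, 0.9, 0.4]
width: 0.999
grip_force: 0.0
time_s: 2.15
tcp_pos: [0.5252, -0.2662, 0.1278]
tool_rot: [0.326, 0.945, 0.0, -0.001]
contact_force: [-0.2, 0.9, 1.3]
width: 1.001
grip_force: 0.0
[-0.0021 -0.0004  0.0988] [-0.    -0.002 -0.002] [ 0.5248075  -0.26448845  0.12878988]
```

View pics/t2.png

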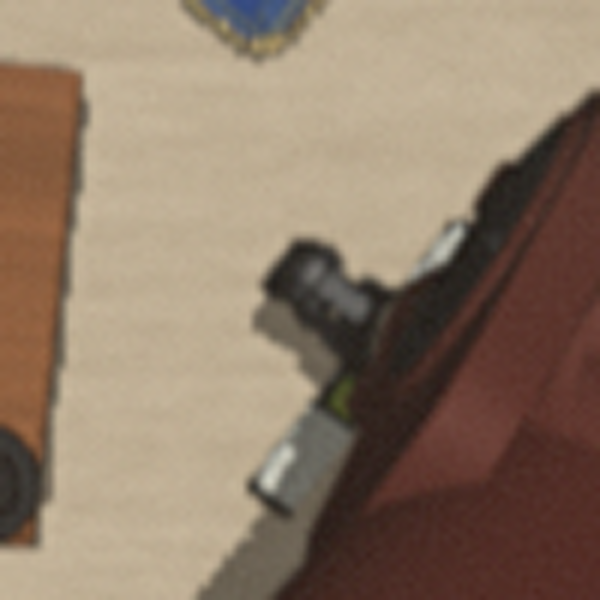

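The jaws straddle the level lengthwise, with its near end at (270,495). I'll descend and grip.

Scaled: 0.102 m / 0.5 = 0.204, 0.085 m / 0.5 = 0.17.

```bash
python3 steer.py '{"finger_gap":[1, 1, 1, 1], "sx":[0, 0, 0, 0], "sy":[0, 0, 0, 0], "sz":[0.06, 0.12, 0.17, 0.204], "wx":[0, 0, 0, 0], "wy":[0, 0, 0, 0], "wz":[0, 0, 0, 0]}'
python3 steer.py '{"finger_gap":[0, 0, 0, 0], "sx":[0, 0, 0, 0], "sy":[0, 0, 0, 0], "sz":[0, 0, 0, 0], "wx":[0, 0, 0, 0], "wy":[0, 0, 0, 0], "wz":[0, 0, 0, 0]}' 50
python3 steer.py '{"finger_gap":[0, 0], "sx":[0, 0], "sy":[0, 0], "sz":[0, 0], "wx":[0, 0], "wy":[0, 0], "wz":[0, 0]}'
```

```text
time_s: 2.7
tcp_pos: [0.525, -0.2626, 0.0279]
tool_rot: [0.324, 0.946, 0.0, -0.0]
contact_force: [-0.9, 0.5, 1.4]
width: 1.0
grip_force: 0.0
time_s: 3.2
tcp_pos: [0.5261, -0.2641, 0.0293]
tool_rot: [0.324, 0.946, -0.0, 0.001]
contact_force: [0.2, 1.0, 7.4]
width: 0.245
grip_force: 50.6
time_s: 3.45
tcp_pos: [0.5261, -0.2641, 0.0294]
tool_rot: [0.324, 0.946, -0.0, 0.001]
contact_force: [-0.3, 0.8, 6.9]
width: 0.245
grip_force: 50.6
```

Scaled: -0.16 m / 0.5 = -0.32, -0.14 m / 0.5 = -0.28.

```bash
python3 steer.py '{"finger_gap":[0, 0, 0, 0, 0], "sx":[0, 0, 0, 0, 0], "sy":[0, 0, 0, 0, 0], "sz":[-0.06, -0.13, -0.2, -0.28, -0.32], "wx":[0, 0, 0, 0, 0], "wy":[0, 0, 0, 0, 0], "wz":[0, 0, 0, 0, 0]}'
python3 - <<'E'
from h import *
d,r=go([.5217,.1188,.185],dn(-.107));print(d.round(4),r.round(3),probe_bus.state()["tcp_pos"])
E
```

```text
time_s: 4.08
tcp_pos: [0.526, -0.2642, 0.1907]
tool_rot: [0.324, 0.946, -0.0, 0.001]
contact_force: [0.5, -0.2, -1.6]
width: 0.247
grip_force: 49.4
[0.2384 0.2997 0.0051] [0.002 0.002 1.017] [ 0.52595727 -0.26416368  0.19068021]
```

Scaled: 0.15 m / 0.5 = 0.3, 0.12 m / 0.5 = 0.24.

```bash
python3 steer.py '{"finger_gap":[0, 0, 0, 0, 0], "sx":[0.048, 0.096, 0.144, 0.192, 0.24], "sy":[0.06, 0.12, 0.18, 0.24, 0.3], "sz":[0, 0, 0, 0, 0], "wx":[0, 0, 0, 0, 0], "wy":[0, 0, 0, 0, 0], "wz":[0, 0, 0, 0, 0]}'
python3 steer.py '{"finger_gap":[0, 0, 0, 0, 0], "sx":[0.048, 0.096, 0.144, 0.19, 0.236], "sy":[0.06, 0.12, 0.18, 0.24, 0.3], "sz":[0, 0, 0, 0, 0], "wx":[0, 0, 0, 0, 0], "wy":[0, 0, 0, 0, 0], "wz":[0.0955, 0.191, 0.2865, 0.382, 0.4775]}'
python3 steer.py '{"finger_gap":[0, 0, 0], "sx":[0, 0, 0], "sy":[0, 0, 0], "sz":[0, 0, 0], "wx":[0, 0, 0], "wy":[0, 0, 0], "wz":[0.0955, 0.17, 0.17]}'
python3 - <<'E'
from h import *
crop("top","pics/t3.png",100,140,300,270,4)
d,r=go([.5217,.1188,.115],dn(-.107));print(d.round(4),r.round(3),probe_bus.state()["tcp_pos"])
E
```

```text
time_s: 4.7
tcp_pos: [0.5224, -0.0705, 0.1884]
tool_rot: [0.325, 0.946, 0.0, -0.0]
contact_force: [1.0, 0.1, -1.4]
width: 0.246
grip_force: 49.4
time_s: 5.32
tcp_pos: [0.5213, 0.1204, 0.1884]
tool_rot: [0.65, 0.76, -0.0, 0.0]
contact_force: [0.7, -0.0, -1.3]
width: 0.247
grip_force: 49.3
time_s: 5.7
tcp_pos: [0.5214, 0.1192, 0.1883]
tool_rot: [0.744, 0.669, -0.0, -0.0]
contact_force: [-0.0, 0.1, -1.9]
width: 0.251
grip_force: 49.3
[-0.0003  0.0003  0.0733] [-0.     0.     0.003] [0.52144619 0.11912536 0.18830854]
```

View pics/t3.png

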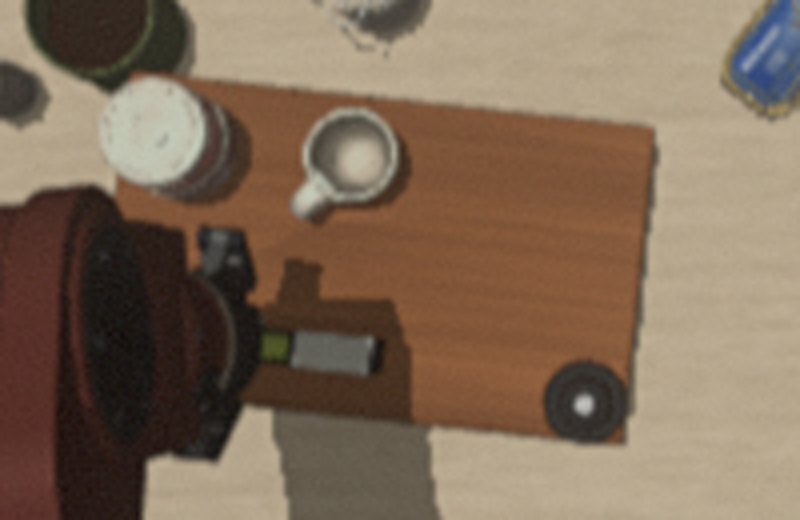

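The level runs parallel to the front edge (right end at (375,355)) and clears the cup and jar. I'll lower it.

Scaled: 0.079 m / 0.5 = 0.158, 0.06 m / 0.5 = 0.12.

```bash
python3 steer.py '{"finger_gap":[0, 0, 0, 0, 0], "sx":[0, 0, 0, 0, 0], "sy":[0, 0, 0, 0, 0], "sz":[0.06, 0.12, 0.14, 0.152, 0.158], "wx":[0, 0, 0, 0, 0], "wy":[0, 0, 0, 0, 0], "wz":[0, 0, 0, 0, 0]}'
python3 steer.py '{"finger_gap":[0, 0], "sx":[0, 0], "sy":[0, 0], "sz":[0.004, 0.004], "wx":[0, 0], "wy":[0, 0], "wz":[0, 0]}'
```

```text
time_s: 6.38
tcp_pos: [0.5221, 0.1192, 0.1098]
tool_rot: [0.744, 0.668, 0.0, 0.0]
contact_force: [0.6, -0.0, -2.3]
width: 0.251
grip_force: 49.4
time_s: 6.62
tcp_pos: [0.5218, 0.1192, 0.1077]
tool_rot: [0.744, 0.668, 0.0, 0.0]
contact_force: [0.7, 0.0, -2.3]
width: 0.245
grip_force: 49.4
```

Scaled: 0.002 m / 0.5 = 0.004.

```bash
python3 steer.py '{"finger_gap":[0, 0], "sx":[0, 0], "sy":[0, 0], "sz":[0.004, 0.004], "wx":[0, 0], "wy":[0, 0], "wz":[0, 0]}'; python3 steer.py '{"finger_gap":[0, 0], "sx":[0, 0], "sy":[0, 0], "sz":[0.002, 0.002], "wx":[0, 0], "wy":[0, 0], "wz":[0, 0]}'; python3 steer.py '{"finger_gap":[0, 0], "sx":[0, 0], "sy":[0, 0], "sz":[0.002, 0.002], "wx":[0, 0], "wy":[0, 0], "wz":[0, 0]}'
```

```text
time_s: 6.88
tcp_pos: [0.5216, 0.1192, 0.1053]
tool_rot: [0.744, 0.668, 0.0, -0.0]
contact_force: [-0.0, -0.9, -2.2]
width: 0.249
grip_force: 49.4
time_s: 7.12
tcp_pos: [0.5216, 0.1192, 0.1042]
tool_rot: [0.744, 0.668, -0.0, -0.0]
contact_force: [-0.5, -0.1, -2.0]
width: 0.248
grip_force: 49.4
time_s: 7.38
tcp_pos: [0.5217, 0.1192, 0.1038]
tool_rot: [0.744, 0.668, 0.0, 0.0]
contact_force: [-2.0, 0.2, 4.7]
width: 0.242
grip_force: 50.5
```

Scaled: -0.03 m / 0.5 = -0.06, -0.01 m / 0.5 = -0.02.

```bash
python3 steer.py '{"finger_gap":[0.6, 0.6, 0.6, 0.6, 0.6], "sx":[0, 0, 0, 0, 0], "sy":[0, 0, 0, 0, 0], "sz":[0, 0, 0, -0.02, -0.06], "wx":[0, 0, 0, 0, 0], "wy":[0, 0, 0, 0, 0], "wz":[0, 0, 0, 0, 0]}'; python3 steer.py '{"finger_gap":[0.6, 0.6, 0.6], "sx":[0, 0, 0], "sy":[0, 0, 0], "sz":[-0.08, -0.16, -0.2], "wx":[0, 0, 0], "wy":[0, 0, 0], "wz":[0, 0, 0]}'
python3 - <<'E'
from h import *
s=probe_bus.state();print(s["joints"])
d,r=go([.478,-.087,.2],dn(.9));print(d.round(4),r.round(3))
E
```

```text
time_s: 8.0
tcp_pos: [0.5211, 0.1191, 0.1336]
tool_rot: [0.744, 0.668, -0.001, -0.0]
contact_force: [1.0, -0.1, -0.1]
width: 0.6
grip_force: 0.0
time_s: 8.38
tcp_pos: [0.5224, 0.1193, 0.2363]
tool_rot: [0.744, 0.668, 0.001, 0.001]
contact_force: [0.8, 0.7, -0.6]
width: 0.602
grip_force: 0.0
[ 8.79526734e-02  3.16800525e-01 -1.54236734e-01  1.09640831e+00
  8.81507587e-06  1.76573156e+00]
[-0.2098 -0.0223  0.0361] [ 3.000e-03  1.000e-03 -1.007e+00]
```

Scaled: -0.21 m / 0.5 = -0.42, -0.165 m / 0.5 = -0.33, -0.85 rad / 1.5708 = -0.5411.

```bash
python3 steer.py '{"finger_gap":[1, 1, 1, 1, 1], "sx":[-0.08, -0.16, -0.24, -0.33, -0.42], "sy":[-0.008, -0.016, -0.024, -0.034, -0.044], "sz":[0, 0, 0.02, 0.04, 0.072], "wx":[0, 0, 0, 0, 0], "wy":[0, 0, 0, 0, 0], "wz":[-0.1082, -0.2165, -0.3247, -0.4329, -0.5411]}'
python3 steer.py '{"finger_gap":[1, 1], "sx":[0, 0], "sy":[0, 0], "sz":[0, 0], "wx":[0, 0], "wy":[0, 0], "wz":[-0.0999, -0.0999]}'
python3 - <<'E'
from h import *
print(probe_bus.state()["joints"])
crop("top","pics/t4.png",100,140,300,270,4)
d,r=go([.478,-.087,.12],dn(.9));print(d.round(4),r.round(3))
E
```

```text
time_s: 9.0
tcp_pos: [0.4774, -0.0887, 0.1981]
tool_rot: [0.399, 0.917, 0.0, 0.001]
contact_force: [0.2, -1.4, -0.2]
width: 0.999
grip_force: 0.0
time_s: 9.25
tcp_pos: [0.4773, -0.0877, 0.1978]
tool_rot: [0.33, 0.944, 0.0, 0.0]
contact_force: [-0.4, 0.4, 0.5]
width: 1.004
grip_force: 0.0
[-3.32624901e-01  2.53858684e-01 -3.48496718e-01  9.67954584e-01
  1.16772595e-04  3.40299469e-01]
[-0.0001  0.0005  0.0779] [ 0.     0.001 -0.004]
```

View pics/t4.png

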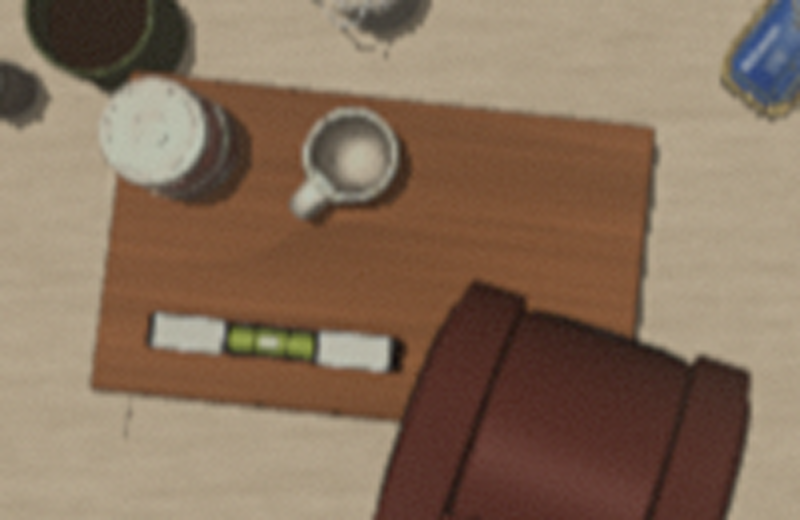

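The level lies alone along the front at (150..398, 330..352), fully visible, with the bubble near (268,342). I'll descend onto the knob.

Scaled: 0.083 m / 0.5 = 0.166, 0.07 m / 0.5 = 0.14.

```bash
python3 steer.py '{"finger_gap":[1, 1, 1, 1], "sx":[0, 0, 0, 0], "sy":[0, 0, 0, 0], "sz":[0.06, 0.11, 0.14, 0.166], "wx":[0, 0, 0, 0], "wy":[0, 0, 0, 0], "wz":[0, 0, 0, 0]}'; python3 steer.py '{"finger_gap":[0, 0, 0, 0], "sx":[0, 0, 0, 0], "sy":[0, 0, 0, 0], "sz":[0, 0, 0, 0], "wx":[0, 0, 0, 0], "wy":[0, 0, 0, 0], "wz":[0, 0, 0, 0]}' 60;  python3 steer.py '{"finger_gap":[0, 0], "sx":[0, 0], "sy":[0, 0], "sz":[0, 0], "wx":[0, 0], "wy":[0, 0], "wz":[0, 0]}'
```

```text
time_s: 9.8
tcp_pos: [0.4776, -0.0867, 0.114]
tool_rot: [0.33, 0.944, 0.0, 0.0]
contact_force: [0.4, 0.1, -0.4]
width: 0.995
grip_force: 0.0
time_s: 10.3
tcp_pos: [0.4775, -0.0878, 0.1151]
tool_rot: [0.329, 0.944, -0.001, 0.001]
contact_force: [-3.2, -1.8, 5.7]
width: 0.378
grip_force: 59.0
time_s: 10.55
tcp_pos: [0.4774, -0.0879, 0.1151]
tool_rot: [0.329, 0.944, -0.001, 0.0]
contact_force: [-1.6, -2.4, 5.6]
width: 0.376
grip_force: 59.0
```

Scaled: 0.001 m / 0.5 = 0.002.

```bash
for i in 1 ; do python3 steer.py '{"finger_gap":[0, 0], "sx":[0, 0], "sy":[0, 0], "sz":[0.002, 0.002], "wx":[0, 0], "wy":[0, 0], "wz":[0, 0]}' | egrep 'pos|contact'; done;  python3 steer.py '{"finger_gap":[0, 0], "sx":[0, 0], "sy":[0, 0], "sz":[0.002, 0.002], "wx":[0, 0], "wy":[0, 0], "wz":[0, 0]}' | egrep 'pos|contact'; python3 steer.py '{"finger_gap":[0, 0], "sx":[0, 0], "sy":[0, 0], "sz":[0.002, 0.002], "wx":[0, 0], "wy":[0, 0], "wz":[0, 0]}' | egrep 'pos|contact'
```

```text
tcp_pos: [0.4769, -0.088, 0.1141]
contact_force: [-5.9, -2.6, 9.6]
tcp_pos: [0.4766, -0.0882, 0.1134]
contact_force: [-8.5, -4.2, 14.2]
tcp_pos: [0.4765, -0.0883, 0.113]
contact_force: [-12.2, -3.4, 24.0]
```

Scaled: -0.0013 m / 0.5 = -0.0026, 0.001 m / 0.5 = 0.002.

```bash
python3 steer.py '{"finger_gap":[0, 0, 0], "sx":[0.002, 0.002, 0.002], "sy":[-0.0026, -0.0026, -0.0026], "sz":[-0.001, -0.001, -0.001], "wx":[0, 0, 0], "wy":[0, 0, 0], "wz":[0, 0, 0]}' | egrep 'pos|contact'
cat >> h.py <<'E'
def vial(f=None,n=1):
    im=np.mean([vision.get_image("top")[210:240,134:202] for _ in range(n)],0)
    return im
E
python3 - <<'E'
from h import *
im=vial(n=3);cv2.imwrite("pics/v1.png",cv2.resize(im,None,fx=11,fy=11,interpolation=cv2.INTER_CUBIC))
E
```

```text
tcp_pos: [0.4763, -0.0883, 0.1132]
contact_force: [-4.6, -0.2, 14.2][ WARN:0@3.000] global loadsave.cpp:1063 imwrite_ Unsupported depth image for selected encoder is fallbacked to CV_8U.
```

View pics/v1.png

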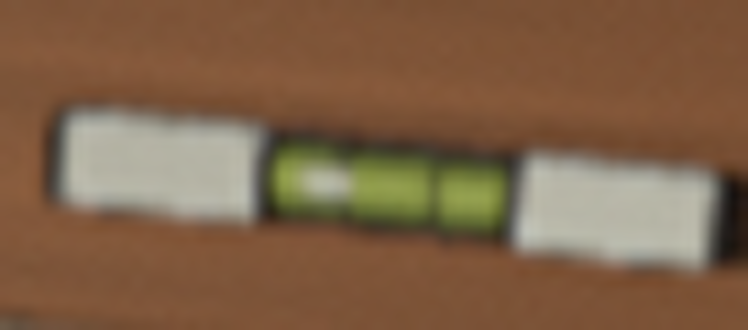

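The lines are at x=350 and 433, and the bubble middle is at 327. That is about −16 mm (left), so roughly 2 rad clockwise. I'll turn in stages, easing up 1.6 mm/rad.

Scaled: -0.001 m / 0.5 = -0.002, -0.0008 m / 0.5 = -0.0016, 0.6 rad / 1.5708 = 0.382.

```bash
python3 steer.py '{"finger_gap":[0, 0, 0, 0, 0], "sx":[0, 0, 0, 0, 0], "sy":[0, 0, 0, 0, 0], "sz":[-0.0004, -0.0008, -0.0012, -0.0016, -0.002], "wx":[0, 0, 0, 0, 0], "wy":[0, 0, 0, 0, 0], "wz":[0.0764, 0.1528, 0.2292, 0.3056, 0.382]}' | egrep 'pos|rot|contact|grip'
python3 steer.py '{"finger_gap":[0, 0], "sx":[0, 0], "sy":[0, 0], "sz":[0, 0], "wx":[0, 0], "wy":[0, 0], "wz":[0, 0]}' | egrep 'pos|contact'
```

```text
tcp_pos: [0.4766, -0.0883, 0.1142]
tool_rot: [0.595, 0.804, 0.0, 0.001]
contact_force: [-1.5, -0.4, 12.1]
grip_force: 59.6
tcp_pos: [0.4766, -0.0883, 0.1142]
contact_force: [-2.3, -0.1, 13.1]
```

Scaled: -0.0008 m / 0.5 = -0.0016, -0.0007 m / 0.5 = -0.0014, 0.6 rad / 1.5708 = 0.382.

```bash
python3 steer.py '{"finger_gap":[0, 0, 0, 0, 0], "sx":[0, 0, 0, 0, 0], "sy":[0, 0, 0, 0, 0], "sz":[-0.0002, -0.0006, -0.001, -0.0014, -0.0016], "wx":[0, 0, 0, 0, 0], "wy":[0, 0, 0, 0, 0], "wz":[0.0764, 0.1528, 0.2292, 0.3056, 0.382]}' | egrep 'pos|rot|contact|grip'
python3 steer.py '{"finger_gap":[0, 0, 0, 0, 0], "sx":[0, 0, 0, 0, 0], "sy":[0, 0, 0, 0, 0], "sz":[0, 0, 0, 0, 0], "wx":[0, 0, 0, 0, 0], "wy":[0, 0, 0, 0, 0], "wz":[0, 0, 0, 0, 0]}' | egrep 'pos|contact'
cat >> h.py <<'E'
def prof(n=4):
    im=vial(n=n);M=cv2.getRotationMatrix2D((33,16),5.1,1);M*=1
    g=cv2.resize(cv2.warpAffine(im,M,(68,30)),None,fx=11,fy=11,interpolation=cv2.INTER_CUBIC)
    return g
E
python3 - <<'E'
from h import *
g=prof();p=g[150:210,:,0].mean(0)[260:520] # blue: bubble high, green low
print(p[::6].round().astype(int)); print((g[150:210,:,1].mean(0)[260:520:6]).round().astype(int))
print(probe_bus.state()["joints"][5])
cv2.imwrite("pics/v2.png",g.clip(0,255).astype(np.uint8))
E
```

```text
tcp_pos: [0.4768, -0.088, 0.115]
tool_rot: [0.806, 0.592, 0.001, 0.001]
contact_force: [-0.1, 0.8, 12.5]
grip_force: 59.6
tcp_pos: [0.4768, -0.088, 0.1151]
contact_force: [-1.3, 0.8, 12.4]
[ 72  50  43  54  61  63  64  63  62  63  65  74  86  98 103 107 107 108
 106 100  89  77  66  63  62  63  60  57  53  52  56  60  61  62  62  62
  63  62  59  49  46  59  91 128]
[ 82  75  88 113 129 131 132 130 130 129 129 128 128 129 131 136 141 144
 143 139 134 131 130 130 130 130 123 113 105 103 112 124 127 129 129 130
 132 132 127 108  90  82  98 134]
1.5376036119758536
```

View pics/v2.png

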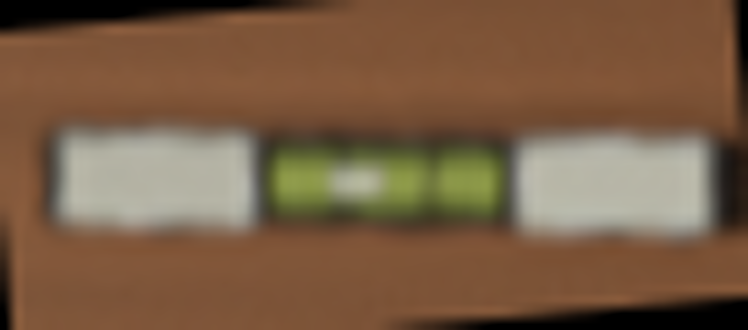

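The bubble is at x≈357 and the centre at ≈390, so about −8 mm remains. That needs roughly 1.0 rad more.

Scaled: -0.0005 m / 0.5 = -0.001, -0.0003 m / 0.5 = -0.0006, 0.6 rad / 1.5708 = 0.382.

```bash
python3 steer.py '{"finger_gap":[0, 0, 0, 0, 0], "sx":[0, 0, 0, 0, 0], "sy":[0, 0, 0, 0, 0], "sz":[0, -0.0002, -0.0004, -0.0006, -0.001], "wx":[0, 0, 0, 0, 0], "wy":[0, 0, 0, 0, 0], "wz":[0.0764, 0.1528, 0.2292, 0.3056, 0.382]}' | egrep 'pos|rot|contact|grip'
python3 steer.py '{"finger_gap":[0, 0, 0, 0], "sx":[0, 0, 0, 0], "sy":[0, 0, 0, 0], "sz":[-0.0002, -0.0004, -0.0008, -0.0012], "wx":[0, 0, 0, 0], "wy":[0, 0, 0, 0], "wz":[0.0637, 0.1273, 0.191, 0.261]}' | egrep 'pos|rot|contact'
python3 steer.py '{"finger_gap":[0, 0, 0, 0, 0], "sx":[0, 0, 0, 0, 0], "sy":[0, 0, 0, 0, 0], "sz":[0, 0, 0, 0, 0], "wx":[0, 0, 0, 0, 0], "wy":[0, 0, 0, 0, 0], "wz":[0, 0, 0, 0, 0]}' | egrep 'contact'
python3 steer.py '{"finger_gap":[0, 0, 0, 0, 0], "sx":[0, 0, 0, 0, 0], "sy":[0, 0, 0, 0, 0], "sz":[0, 0, 0, 0, 0], "wx":[0, 0, 0, 0, 0], "wy":[0, 0, 0, 0, 0], "wz":[0, 0, 0, 0, 0]}' | egrep 'time|pos|contact'
python3 - <<'E'
from h import *
g=prof();print(g[150:210,260:520:6,0].mean(0).round().astype(int)); print(g[150:210,260:520:6,1].mean(0).round().astype(int))
cv2.imwrite("pics/v3.png",g.clip(0,255).astype(np.uint8))
E
```

```text
tcp_pos: [0.4771, -0.0876, 0.1158]
tool_rot: [0.945, 0.327, 0.002, 0.001]
contact_force: [-1.2, 3.3, 15.5]
grip_force: 59.9
tcp_pos: [0.4773, -0.0874, 0.1164]
tool_rot: [0.992, 0.128, 0.002, -0.0]
contact_force: [0.2, 5.0, 13.1]
contact_force: [-0.1, 5.3, 14.1]
time_s: 16.52
tcp_pos: [0.4773, -0.0874, 0.1164]
contact_force: [0.2, 3.9, 14.2]
[ 65  51  47  56  61  63  63  63  63  63  62  58  53  52  57  69  83  98
 107 111 110 109 106 103  91  77  61  53  50  54  58  62  63  63  63  63
  63  62  58  48  46  64 100 137]
[ 82  85 100 118 130 131 132 130 131 129 127 118 105 103 112 123 132 139
 142 143 142 143 142 141 135 128 115 106 103 109 118 127 130 131 130 131
 133 131 125 101  81  81 105 144]
```

View pics/v3.png

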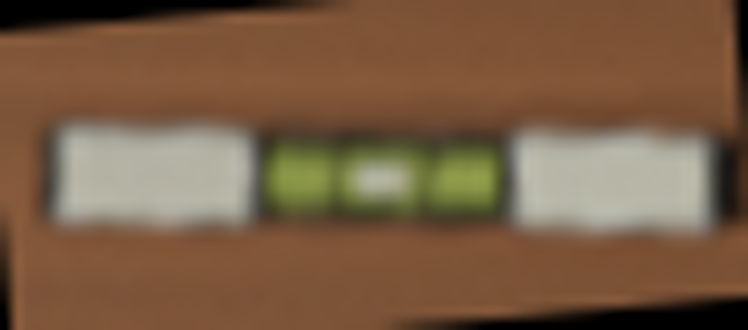

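The bubble (index ≈20.3) sits exactly midway between the lines (12.8 and 27.8) at 14 N. One last look at the whole scene.

Run:
```python
from h import *
cv2.imwrite("pics/end.png",vision.get_image("side"));print(probe_bus.state()["contact_force"],probe_bus.state()["time_s"])
```

```text
[-0.44464945  4.4307561  13.99878456] 16.775
```

View pics/end.png

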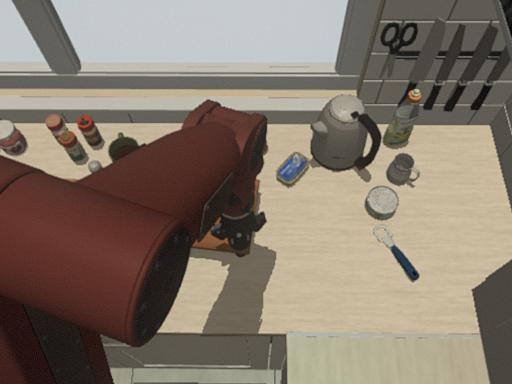

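The gripper holds the knob at (238,232), and the tins and other items around it are undisturbed. I'm handing in.

```bash
python3 -c "
from bench import arm, vision, probe_bus
print(arm.sign_off())"
```

```text
the job is handed in; nothing more can be done
None
```

I handed the job in at about 17 s: the level lies free along the shelf front, its bubble midway between the lines, and the arm still grips the knob, pressing the corner down with about 14 N.

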